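# Unscrew the left-hand bowl nut of a wine clarifier

## Task

Open the wine clarifier's bowl for cleaning: unscrew the hexagonal bowl nut on top of it. It has a left-hand thread, so it loosens clockwise seen from above; make sure by feel that it is giving and coming up, and never force it the wrong way, sideways or off the thread. When it has come free of the thread lift it straight off and set it down gently, flat and the same way up, well inside the parts tray, then let go; leave the wine glass, sample bottle and bung standing where they are.

Things in the scene. Friction and masses are not known exactly. Their poses are not given: they have to be found in the camera images.
- nut_center (a point): Centre (half-way up) of the bowl nut: loose stainless hexagonal ring, 50 mm across flats, 57.7 across corners, 32 mm high, about 0.25 kg, open through the middle, a black notch on each corner (marks a left-hand thread). z is its axis, up; x points at the middle of a flat: flats face every 60 degrees. About 1 mm sideways play on the thread. Turned anticlockwise it soon jams.
- seat (a point): Bowl axis at the hood's flat top (68 mm across, a cone below) when pressed down, 150 mm above the bench, z up: the nut's underside rests here at the start, or up to 1.5 mm higher. The hood is sprung: presses the nut up with 8 to 12 N at first, following it and fading to nothing within 5 mm. The brass thread inside the nut reaches 19 mm above the seat; over 20 N between it and the nut strains it.
- clarifier: Grey service stand (160 x 160 mm plate) bolted to the bench; origin under its middle, z up. The 130 mm bowl on it turns with the nut by 15 to 65 degrees until its arm meets the lock pin; only then the coarse thread turns: clockwise from above the nut climbs (follow by feel), free after under half a turn more. Until free it lifts only 1 mm before resisting; turning on does no harm.
- tray: Open steel parts tray, fixed, outside 180 (x) x 200 (y) x 34 mm high, walls and floor 4 mm thick; origin in the middle of its underside, z up. The nut resting flat in it has its centre 20 mm above the origin.
- wineglass: Bystander: stemmed tasting glass, 72 mm across, 150 mm high, loose; origin under its foot, z up.
- sample: Bystander: green glass sample bottle, 54 mm across, 150 mm high, loose; origin under its base, z up.
- bung: Bystander: white rubber bung with a clear airlock, 44 mm across, 105 mm high, loose; origin under it, z up.
Not all that is in view belongs to the job. Leave any turquoise look-alike of the clarifier alone.

How it is judged:
By the outcome, as a careful person would: the job done as asked, in the order asked, and still so for the second after the job is handed in, with the robot touching nothing.
It also fails if it takes over 72 s, if anything falls off the work surface, if the arm or the gripper's body presses on something with over 40 N, if the wrist force passes 120 N, or if a joint passes its speed limit or range.

## Robot

A 6-joint arm with a two-finger parallel gripper is mounted at the origin on the work surface. World frame = base frame: x ahead of the robot, y to its left, z up, the work surface at z = 0. Lengths are in m, angles in rad, forces in N, time in s.
With the tool pointing down it reaches from about 0.325 to 0.9 m from the base axis. Payload 6.1 kg.
Tool frame: the origin (TCP) lies midway between the tips of the shut fingers; the grasp point (between the pads) lies 19 mm behind it; z points along the fingers, y is the direction in which the jaws open and shut (so a half turn about z gives the same grasp; the last joint's range is limited). The gripper opens to 85 mm and grips with 20 to 120 N. Pads are 22 mm wide; open, the fingers measure 114 mm over their backs; the gripper's body (76 mm by 85 mm) begins 54 mm behind the grasp point. The pads swing forward as they close: fully open they stand 13 mm farther back than shut.
Start: joints at [1.076, 0.22, 1.526, -0, 1.395, -0.126], TCP at [0.225, 0.583, 0.231] pointing down, gripper open.
Joint ranges: [-2.98, 2.98], [-0.91, 2.08], [0.09, 2.57], [-1.24, 4.39], [0.2, 2.65], [-2.68, 2.68]. Speed limits (rad/s): [2.57, 2.57, 3.01, 3.14, 3.14, 3.14].

## Interface

Orientations are given as a unit quaternion [x, y, z, w].
In Python, from rig import ctrl gives the robot as it stands. Calls block until the motion is done:
- ctrl.goto(position, orientation): joint-space move of the TCP to a pose.
- ctrl.line_to(position, rotation=None, velocity=0.15): straight line of the TCP; rotation=None keeps the orientation; velocity is the mean speed in m/s.
- ctrl.goto_joints(angles): joint-space move.
- ctrl.ungrasp() and ctrl.close_gripper(grip_force=None): open the fingers fully, or close them until they stop; grip_force is the grip in N (None keeps the last).
- ctrl.hold(seconds).
- ctrl.inverse_kinematics(position, orientation): joint angles nearest the present ones, or None.
- ctrl.snapshot(name): name is "side" or "top" or "wrist"; returns the picture (400x640x3 uint8, blue, green, red); there is no depth.
- ctrl.get_calibration(name): a dict with "vfov" (degrees; the focal length in pixels is half the picture's height over the tangent of half this angle, whatever the lens; pixels are square), "cx", "cy" (the principal point, pixels), "k1" (the pictures are not rectified: a ray, as slopes to the right and down, at radius r is drawn at 1 + k1 r^2 times it, then the intrinsics apply), "pose" (4x4, takes a point from camera to world coordinates); the wrist camera has in their place "mount" (4x4, takes a point from camera to tool coordinates, whose origin is the TCP and whose axes are the flange's). Camera axes: x right, y up, looking along -z (the intrinsics and any distortion apply to the point x, -y, -z); pixel columns grow to the right and rows downward; lengths in m; the calibration is good to about 2 mm. A picture is of the moment at which its call begins: read the wrist's pose just before it. get_calibration takes no time and is no camera call.
A pose or a line that the arm cannot do raises ctrl.PlanningError and nothing moves.
- ctrl.sign_off(): hands the job in, once; it reports no verdict.
Readings, each from a call of its own:
- ctrl.current_time(): time.
- ctrl.current_joint_pos(): joint angles.
- ctrl.current_dq(): joint speeds.
- ctrl.current_joint_torque(): joint torques, N m.
- ctrl.current_position(): TCP position.
- ctrl.current_orientation(): TCP orientation.
- ctrl.current_force(): force on the tool from outside, world axes, zero at the start.
- ctrl.current_moment(): the same for the moment, N m.
- ctrl.current_grip_width(): opening from 0.0 (shut) to 1.0 (fully open).
Only numpy, scipy, OpenCV 4.12 (cv2) and the standard library are available. Lean on these libraries where they do the work, as an engineer would, in place of code of your own. Each camera call takes 0.05 s, during which the arm holds its last target.

## Working session

There is one attempt and no reset: what is moved stays moved. The work goes in short steps, each a Python script; the robot and the scene stay as the last script left them, time stands still between calls to the robot, and variables do not carry over. Pictures are saved under pics/ and viewed, and the job is handed in when it is done.

```bash
ls; mkdir -p pics
python3 - <<'E'
from rig import ctrl
import cv2
print(ctrl.current_time())
for n in("side","top","wrist"):
    im=ctrl.snapshot(n);cv2.imwrite(f"pics/{n}0.png",im);c=ctrl.get_calibration(n);print(n,c)
print(ctrl.current_orientation(),ctrl.current_force(),ctrl.current_time())
E
```

```text
pics
0.0
side {'vfov': 46.2910033950328, 'cx': 316.0701044408372, 'cy': 207.44034470891503, 'k1': -0.07058955514553826, 'pose': array([[ 9.62805246e-01,  1.62718136e-01, -2.15705508e-01,
         2.97625241e-01],
       [-2.70195635e-01,  5.81635413e-01, -7.67264339e-01,
        -8.03177907e-01],
       [ 6.14138798e-04,  7.97008817e-01,  6.03967357e-01,
         8.56702241e-01],
       [ 0.00000000e+00,  0.00000000e+00,  0.00000000e+00,
         1.00000000e+00]])}
top {'vfov': 47.03512243694604, 'cx': 320.3800259767433, 'cy': 196.38148659971645, 'k1': -0.1266578147202745, 'pose': array([[ 9.13729590e-03,  9.86462829e-01, -1.63730257e-01,
         3.55329449e-01],
       [-9.99958241e-01,  8.98727693e-03, -1.65699188e-03,
         1.03377227e-01],
       [-1.63071733e-04,  1.63738560e-01,  9.86503754e-01,
         1.34127584e+00],
       [ 0.00000000e+00,  0.00000000e+00,  0.00000000e+00,
         1.00000000e+00]])}
wrist {'vfov': 68.90154512016925, 'cx': 324.7309606006399, 'cy': 200.78378941921855, 'k1': -0.04268805039592103, 'mount': array([[-3.14847380e-04,  9.62465700e-01,  2.71403164e-01,
         6.95143759e-02],
       [ 9.99999949e-01,  3.16957746e-04,  3.60585520e-05,
         8.17447422e-05],
       [-5.13182156e-05,  2.71403161e-01, -9.62465751e-01,
        -1.43298741e-01],
       [ 0.00000000e+00,  0.00000000e+00,  0.00000000e+00,
         1.00000000e+00]])}
[ 1.83361959e-01  9.83045149e-01 -7.50012290e-04 -2.53403448e-04] [ 0.27913617 -0.37944422  0.58536526] 0.15
```

View pics/side0.png

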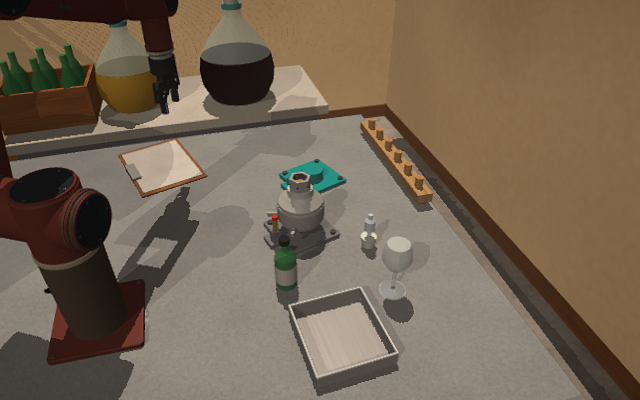

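View pics/top0.png

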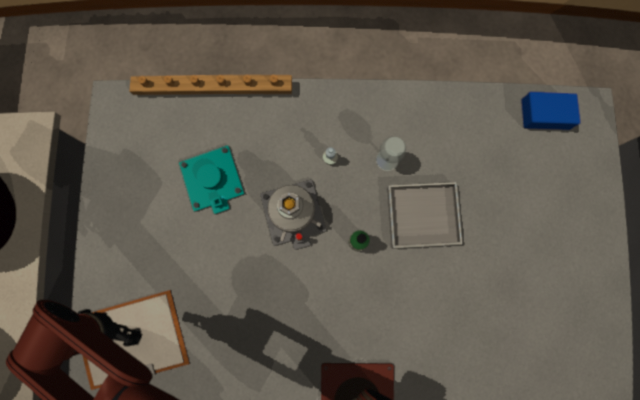

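View pics/wrist0.png

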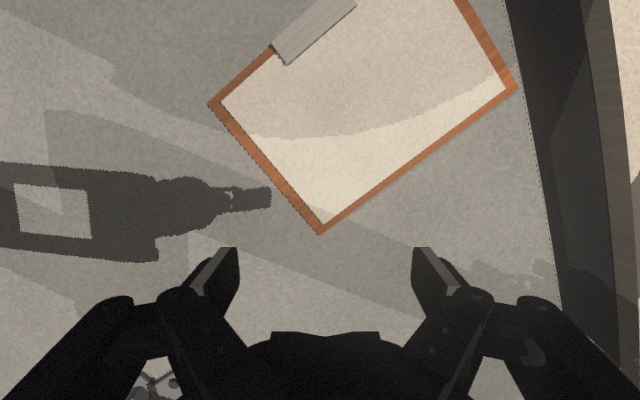

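The grey clarifier with the steel nut is at top (289,205) and side (300,182). The turquoise look-alike is at top (210,178) and side (312,175), and it has no nut. I'll enlarge the crops to confirm.

```bash
cat > h.py <<'E'
import numpy as np, cv2
from scipy.spatial.transform import Rotation as R
from rig import ctrl
def K(c):
    f=200/np.tan(np.radians(c["vfov"])/2)
    return np.array([[f,0,c["cx"]],[0,f,c["cy"]],[0,0,1.]])
def tcp():
    T=np.eye(4);T[:3,:3]=R.from_quat(ctrl.current_orientation()).as_matrix();T[:3,3]=ctrl.current_position();return T
def ray(name,px,T=None):
    c=ctrl.get_calibration(name);P=c["pose"] if name!="wrist" else T@c["mount"]
    p=cv2.undistortPoints(np.array(px,float).reshape(-1,1,2),K(c),np.array([c["k1"],0,0,0.]))[:,0]
    d=np.c_[p[:,0],-p[:,1],-np.ones(len(p))]@P[:3,:3].T
    return P[:3,3],d
def onplane(name,px,z,T=None):
    o,d=ray(name,px,T);return o+d*((z-o[2])/d[:,2])[:,None]
def tri(rs):
    A=np.zeros((3,3));b=np.zeros(3)
    for o,d in rs:
        d=d/np.linalg.norm(d);M=np.eye(3)-np.outer(d,d);A+=M;b+=M@o
    x=np.linalg.solve(A,b)
    return x,[np.linalg.norm(np.cross(x-o,d/np.linalg.norm(d))) for o,d in rs]
def proj(name,pts,T=None):
    c=ctrl.get_calibration(name);P=c["pose"] if name!="wrist" else T@c["mount"]
    q=(np.atleast_2d(pts)-P[:3,3])@P[:3,:3]; q[:,1:]*=-1
    return cv2.projectPoints(q,np.zeros(3),np.zeros(3),K(c),np.array([c["k1"],0,0,0.]))[0][:,0]
def down(yaw):  # tool z down; jaw (y) axis direction at angle yaw in world
    y=np.array([np.cos(yaw),np.sin(yaw),0]);z=np.array([0,0,-1.]);x=np.cross(y,z)
    return R.from_matrix(np.c_[x,y,z]).as_quat()
E
python3 - <<'E'
import cv2,numpy as np
a=cv2.imread("pics/top0.png")[160:260,160:320];b=cv2.imread("pics/side0.png")[145:265,240:400]
cv2.imwrite("pics/c0.png",np.vstack([cv2.resize(a,None,fx=3.5,fy=3.5),cv2.resize(b,(560,420))[:240]]))
cv2.imwrite("pics/c1.png",cv2.resize(b,None,fx=5,fy=5))
E
```

```text
(no output)
```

View pics/c0.png

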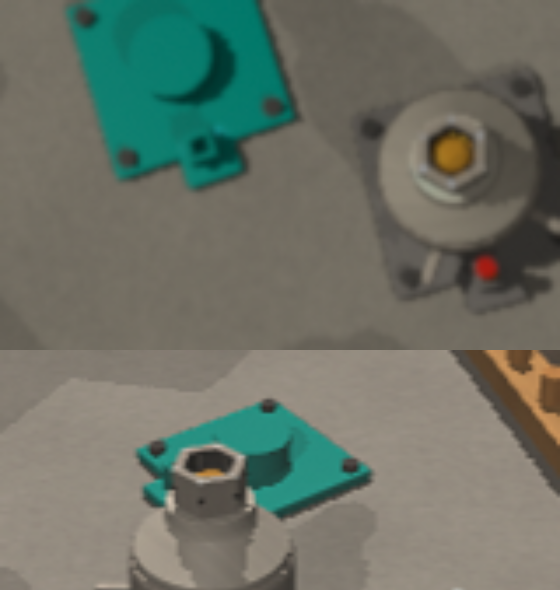

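View pics/c1.png

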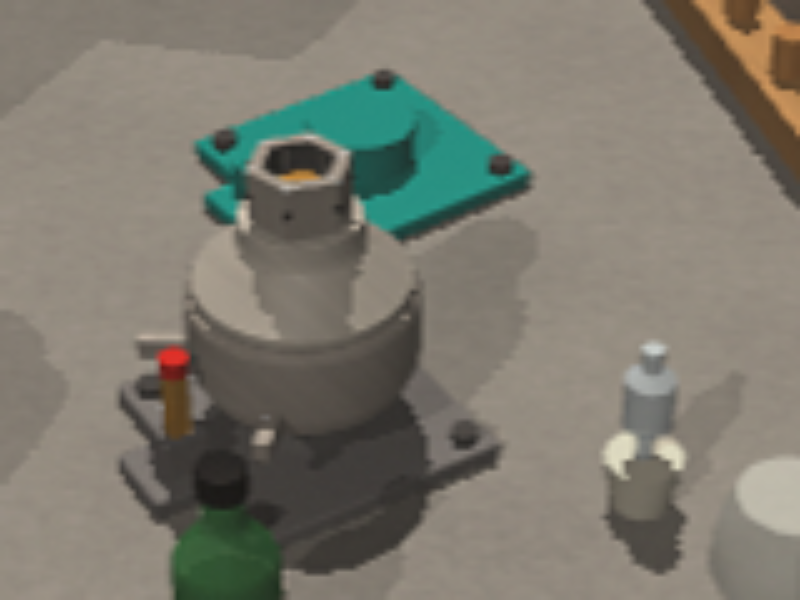

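Confirmed. The grey stand with the red lock pin and the hex nut around the brass core (top ~(289,203), side ~(300,177)) is the target, and the turquoise one is only a flat plate. Next I'll triangulate.

Run:
```python
from h import *
r=lambda n,p:(lambda o,d:(o,d[0]))(*ray(n,[p]))
x,e=tri([r("top",(289.1,203.4)),r("side",(300,177))]);print(x,e)
tray=onplane("top",[(391,184),(459,184),(462,246),(394,247)],0.034);print(tray,tray.mean(0))
for n,a,b in(("glass",(392,160),(393,292)),("bottle",(360,241),(286,285)),("bung",(331,158),(369,246))):
    print(n,onplane("top",[a],0.1),onplane("side",[b],0.0))
print(onplane("side",[(287,305)],0.034))
```

```text
[0.52998864 0.18437632 0.18712544] [np.float64(0.0019023470439068903), np.float64(0.0019023470439068866)]
[[ 0.61063036 -0.09925929  0.034     ]
 [ 0.61278798 -0.30040059  0.034     ]
 [ 0.43157215 -0.30241527  0.034     ]
 [ 0.4282296  -0.10520552  0.034     ]] [ 0.52080503 -0.20182017  0.034     ]
glass [[ 0.6658736  -0.09306761  0.1       ]] [[ 0.69266477 -0.09692541  0.        ]]
bottle [[ 0.44020289 -0.00262579  0.1       ]] [[ 0.44496105 -0.00277435  0.        ]]
bung [[0.66972929 0.0769386  0.1       ]] [[0.69592973 0.07779971 0.        ]]
[[ 0.42745846 -0.09612099  0.034     ]]
```

Run:
```python
from h import *
c=np.array([0.530,0.184]);
for y in np.radians(np.arange(-180,180,30)):
    for q in [down(y)]:
        s=ctrl.inverse_kinematics([*c,0.29],q);print(round(np.degrees(y)),None if s is None else np.round(s,2))
```

```text
-180 None
-150 None
-120 [ 0.19  0.03  1.62 -0.    1.49  2.29]
-90 [ 0.19  0.03  1.62 -0.    1.49  1.76]
-60 [ 0.19  0.03  1.62 -0.    1.49  1.24]
-30 [ 0.19  0.03  1.62 -0.    1.49  0.72]
0 [ 0.19  0.03  1.62 -0.    1.49  0.19]
30 [ 0.19  0.03  1.62 -0.    1.49 -0.33]
60 [ 0.19  0.03  1.62 -0.    1.49 -0.85]
90 [ 0.19  0.03  1.62 -0.    1.49 -1.38]
120 [ 0.19  0.03  1.62 -0.    1.49 -1.9 ]
150 [ 0.19  0.03  1.62 -0.    1.49 -2.42]
```

Run:
```python
from h import *
import pickle
q=down(np.radians(120));D=[]
ctrl.goto([0.53,0.184,0.31],q)
for i,p in enumerate([(0.53,0.184,0.30),(0.57,0.15,0.30)]):
    ctrl.line_to(p,q,velocity=0.2); ctrl.hold(0.2)
    T=tcp();im=ctrl.snapshot("wrist");cv2.imwrite(f"pics/w{i}.png",im);D.append(T)
pickle.dump(D,open("D.pkl","wb"));print(ctrl.current_time(),ctrl.current_force(),D[0][:3,3],D[1][:3,3])
```

```text
3.15 [ 0.07752885  0.62093251 -0.45412782] [0.53002466 0.18427219 0.3002591 ] [0.56960738 0.15048566 0.3001154 ]
```

View pics/w0.png

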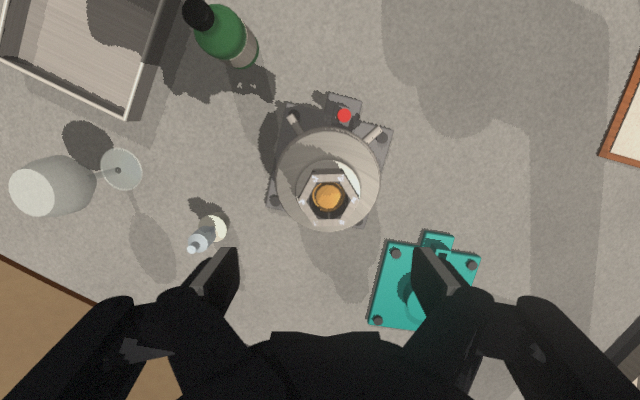

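View pics/w1.png

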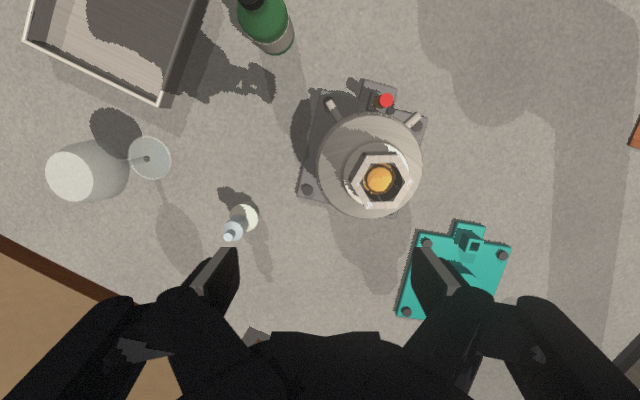

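Run:
```python
import cv2,numpy as np
o=[]
for n,(x,y) in (("w0",(278,145)),("w1",(330,125))):
    o.append(cv2.resize(cv2.imread(f"pics/{n}.png")[y:y+100,x:x+100],(400,400),interpolation=cv2.INTER_NEAREST))
cv2.imwrite("pics/c2.png",np.hstack(o))
```

```text
(no output)
```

View pics/c2.png

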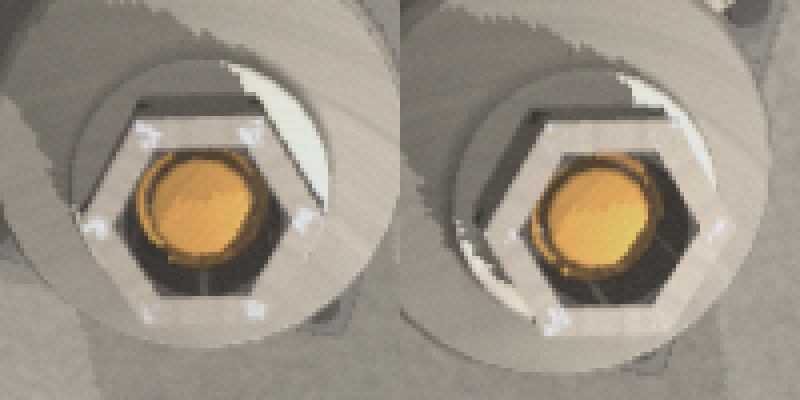

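```bash
cat >> h.py <<'E'
def hole(im,c,r=36):
    x,y=map(int,c);hsv=cv2.cvtColor(im,cv2.COLOR_BGR2HSV)
    m=((hsv[...,1]>90)|(hsv[...,2]<95)).astype(np.uint8)
    k=np.zeros_like(m);cv2.circle(k,(x,y),r,1,-1);m&=k
    n,l=cv2.connectedComponents(m);m=(l==l[y,x]).astype(np.uint8)
    cs=max(cv2.findContours(m,cv2.RETR_EXTERNAL,cv2.CHAIN_APPROX_NONE)[0],key=cv2.contourArea)
    return cv2.convexHull(cs)
def hexfit(P):
    # P: Nx2 world hull pts -> centre, flat angle mod 60 (area moments, 6th harmonic of edge normals)
    M=cv2.moments((P*1e5).astype(np.float32).reshape(-1,1,2));c=np.array([M['m10'],M['m01']])/M['m00']/1e5
    e=np.roll(P,-1,0)-P;L=np.hypot(*e.T);a=np.arctan2(e[:,1],e[:,0])+np.pi/2
    s=(L*np.exp(6j*a)).sum();return c,np.degrees(np.angle(s)/6)%60,abs(s)/L.sum(),M['m00']/1e10
E
python3 - <<'E'
from h import *
import pickle
D=pickle.load(open("D.pkl","rb"));rs=[];H=[]
for i,c in enumerate([(329,197),(380,180)]):
    h=hole(cv2.imread(f"pics/w{i}.png"),c);H.append(h)
    im=cv2.imread(f"pics/w{i}.png")
    M=cv2.moments(h);p=(M['m10']/M['m00'],M['m01']/M['m00']);o,d=ray("wrist",[p],D[i]);rs.append((o,d[0]));print(p,M['m00'])
print(tri(rs))
o,d=ray("top",[(289.1,203.4)]);rs2=rs+[(o,d[0])];o,d=ray("side",[(300,177)]);print(tri(rs2+[(o,d[0])]))
for i in(0,1):
    P=onplane("wrist",H[i][:,0]+0.0,0.183,D[i])[:,:2];c,a,s,A=hexfit(P);print(c,a,s,"AF mm",1e3*np.sqrt(A*2/np.sqrt(3)))
# manual outer corners
for i,(cr,off) in enumerate([([(139,117),(262,117),(323,220),(262,320),(143,322),(80,218)],(278,145)),([(146,120),(278,120),(328,225),(270,333),(138,333),(81,228)],(330,125))]):
    P=onplane("wrist",np.array(cr)/4+off,0.183,D[i])[:,:2];c,a,s,A=hexfit(P);print(c,a,s,1e3*np.sqrt(A*2/np.sqrt(3)))
E
```

```text
(328.0776742121616, 200.24959313507915) 1126.5
(382.0144683242028, 181.7897176569743) 1186.5
(array([0.53117688, 0.1891842 , 0.18413017]), [np.float64(5.787744207732189e-05), np.float64(5.787744207730482e-05)])
(array([0.53063465, 0.1872301 , 0.18581109]), [np.float64(0.0017301888444727915), np.float64(0.0014208499813579078), np.float64(0.0034038420548603656), np.float64(0.001917413903968796)])
[0.53176312 0.18956498] 31.939413768689388 0.6899247047945773 AF mm 34.12990642430227
[0.53149374 0.1896434 ] 30.577200541941494 0.5961194401580695 AF mm 34.21771847035359
[0.53145214 0.18965845] 30.294479213509348 0.99691491282441 48.9675867370647
[0.53189157 0.18938917] 30.684678060385984 0.97055873176488 49.9013867624335
```

Two wrist views put the nut at ≈(0.5315, 0.1895) with its top at 0.184. The top and side fix has y about 5 mm smaller. I'll take opposite-yaw wrist views to cancel any mount error.

Run:
```python
from h import *
import pickle
D=[]
for i,y in enumerate([-29.7,150.3]):
    q=down(np.radians(y));ctrl.goto([0.5315,0.188,0.275],q);ctrl.hold(0.2)
    T=tcp();im=ctrl.snapshot("wrist");D.append(T);cv2.imwrite(f"pics/v{i}.png",im)
pickle.dump(D,open("D2.pkl","wb"));print(ctrl.current_time())
cv2.imwrite("pics/c3.png",np.hstack([cv2.resize(cv2.imread(f"pics/v{i}.png")[100:270,240:410],(400,400),interpolation=cv2.INTER_NEAREST) for i in(0,1)]))
for i in(0,1):
    im=cv2.imread(f"pics/v{i}.png");c=proj("wrist",[[0.5315,0.188,0.183]],D[i])[0];print(c)
    h=hole(im,c,45)
    P=onplane("wrist",h[:,0]+0.0,0.183,D[i])[:,:2];c,a,s,A=hexfit(P);print(c,a,s,"AF mm",1e3*np.sqrt(A*2/np.sqrt(3)))
```

```text
8.5917
[323.84127384 203.56193988]
[0.53281257 0.18888285] 31.77466041541309 0.8354107953408516 AF mm 34.37441602966807
[323.92225288 203.57452306]
[0.53180208 0.18956448] 31.539674838178733 0.819280434358851 AF mm 34.57292428658238
```

View pics/c3.png

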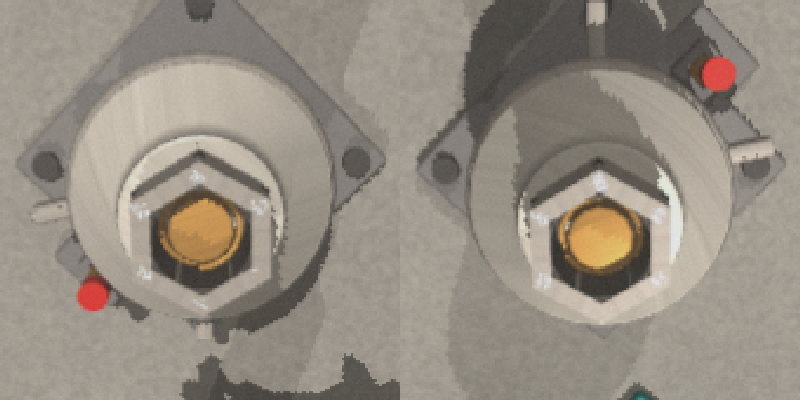

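Run:
```python
from h import *
import pickle
D=pickle.load(open("D2.pkl","rb"))
C=[[(200,163),(270,193),(270,282),(202,311),(131,280),(131,193)],[(201,170),(268,201),(265,290),(203,317),(131,285),(131,201)]]
for i in(0,1):
    for z in (.183,.184):
        P=onplane("wrist",np.array(C[i])/2.353+[240,100]-.3,z,D[i])[:,:2];c,a,s,A=hexfit(P);print(c,a,s,1e3*np.sqrt(A*2/np.sqrt(3)))
    im=cv2.imread(f"pics/v{i}.png")
    print("tray?",onplane("wrist",[(320,200)],.183,D[i]))
```

```text
[0.53334964 0.18923555] 30.314283958043198 0.8808926650698184 50.0253829509896
[0.53348937 0.18948303] 30.31428395804315 0.8808926650698197 49.81275204578228
tray? [[0.53024824 0.19229508 0.183     ]]
[0.53128269 0.18861073] 29.772210288622283 0.9124950932340847 49.32510061950448
[0.53113623 0.18835525] 29.772210288622283 0.9124950932340845 49.11548330093708
tray? [[0.53280454 0.18366061 0.183     ]]
```

Run:
```python
from h import *
q=down(np.radians(150.2));f=lambda:(np.round(ctrl.current_force(),2),np.round(ctrl.current_moment(),2))
ctrl.line_to([0.5323,0.1890,0.20],q,velocity=0.12);ctrl.hold(.2);print("free",f())
for z in(0.17,0.155):
    ctrl.line_to([0.5323,0.1890,z],q,velocity=0.06);print(z,f())
ctrl.close_gripper(20);ctrl.hold(.2)
u=np.array([np.cos(np.radians(150.2)),np.sin(np.radians(150.2))])
F=ctrl.current_force();print(f(),"along jaw",F[:2]@u,"width",ctrl.current_grip_width()*85,ctrl.current_position(),ctrl.current_time())
cv2.imwrite("pics/g0.png",ctrl.snapshot("wrist"))
```

```text
free (array([ 0.51, -0.53,  0.84]), array([ 0.03, -0.04,  0.01]))
0.17 (array([0.42, 0.61, 0.79]), array([ 0.03,  0.  , -0.04]))
0.155 (array([ 0.72, -0.39, -0.13]), array([ 0.02,  0.03, -0.02]))
(array([-2.14, -0.06,  3.31]), array([0.06, 0.27, 0.03])) along jaw 1.8281174810062855 width 49.586862236261425 [0.5324741  0.18909149 0.15545764] 11.2333
```

View pics/g0.png

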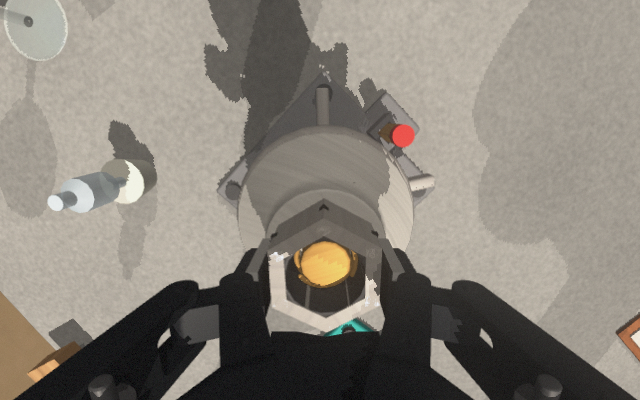

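Gripped at low force, 49.6 mm wide, with the nut centred between the pads at (325,262). I'll firm up the grip and turn clockwise in small steps by feel.

```bash
cat >> h.py <<'E'
import json,os
def st(): return json.load(open("st.json"))
def sv(s): json.dump(s,open("st.json","w"))
E
python3 - <<'E'
from h import *
ctrl.close_gripper(70);ctrl.hold(.2)
p=np.array([0.5323,0.1890,0.155]);yaw=150.2
for k in range(5):
    F=ctrl.current_force();M=ctrl.current_moment();print(yaw,np.round(F,1),np.round(M,2),np.round(ctrl.current_position()*1e3,1),round(ctrl.current_grip_width()*85,1),round(ctrl.current_time(),2))
    yaw-=2
    ctrl.line_to(p,down(np.radians(yaw)),velocity=0.05)
F=ctrl.current_force();M=ctrl.current_moment();print(yaw,np.round(F,1),np.round(M,2),np.round(ctrl.current_position()*1e3,1),round(ctrl.current_time(),2))
sv(dict(p=list(p),yaw=yaw))
E
```

```text
150.2 [-2.8 -0.4  4.8] [0.03 0.46 0.03] [532.5 189.1 155.6] 48.8 11.7
148.2 [-3.  -0.   6.5] [ 0.09  0.42 -0.05] [532.6 189.1 155.7] 48.6 11.95
146.2 [-1.2  1.   5.3] [ 0.08  0.36 -0.02] [532.6 189.1 155.7] 48.5 12.2
144.2 [-1.5 -1.2  5.9] [ 0.02  0.33 -0.06] [532.7 189.1 155.7] 48.4 12.45
142.2 [-1.3 -0.8  4.8] [0.06 0.3  0.01] [532.8 189.  155.8] 49.0 12.7
140.2 [-0.5 -0.3  5.8] [ 0.01  0.35 -0.04] [532.8 189.  155.8] 12.95
```

```bash
cat > turn.py <<'E'
from h import *
import sys
def turn(total,step=3.0,ft=4.0,kz=0.07e-3,kxy=0.04e-3,lim=(-6,13),lat=9,mz=3.0,rate=0.0,ki=0.03e-3,stopdz=None,v=0.05):
    s=st();p=np.array(s["p"]);yaw=s["yaw"];z0=p[2];done=0;why="done"
    while done<total:
        yaw-=step;done+=step
        p[2]+=rate
        ctrl.line_to(p,down(np.radians(yaw)),velocity=v)
        F=ctrl.current_force();M=ctrl.current_moment();e=F[2]-ft
        if abs(e)<1.5:e=0
        p[2]+=np.clip(kz*e,-.4e-3,.6e-3);rate=np.clip(rate+ki*e,-.1e-3,1e-3)
        L=F[:2].copy();L[np.abs(L)<1.5]=0
        p[:2]+=np.clip(kxy*L,-.2e-3,.2e-3)
        print(f"{yaw:.1f} F{np.round(F,1)} Mz{M[2]:.2f} z{ctrl.current_position()[2]*1e3:.1f} cmd{np.round(p*1e3,2)} r{rate*1e3:.2f} t{ctrl.current_time():.2f}")
        if not lim[0]<F[2]<lim[1]: why="Fz";break
        if np.hypot(*F[:2])>lat: why="lat";break
        if abs(M[2])>mz: why="Mz";break
    sv(dict(p=list(p),yaw=yaw,rate=rate));print(why)
    return why
E
python3 - <<'E'
from turn import *
turn(36,step=4)
E
```

```text
136.2 F[-0.4 -0.5  4.8] Mz0.01 z155.9 cmd[532.3 189.  155. ] r0.00 t13.20
132.2 F[-0.9 -0.1  5.9] Mz-0.00 z156.0 cmd[532.3  189.   155.13] r0.06 t13.45
128.2 F[ 0.5 -1.1  6. ] Mz-0.01 z156.1 cmd[532.3  189.   155.33] r0.12 t13.70
124.2 F[-0.7 -0.8  5.1] Mz-0.04 z156.2 cmd[532.3  189.   155.45] r0.12 t13.95
120.2 F[-0.2 -0.8  4.9] Mz-0.02 z156.3 cmd[532.3  189.   155.57] r0.12 t14.20
116.2 F[-0.5 -1.7  5.7] Mz-0.03 z156.4 cmd[532.3  188.93 155.81] r0.17 t14.45
112.2 F[-0.1  0.   6.2] Mz-0.10 z156.6 cmd[532.3  188.93 156.13] r0.24 t14.70
108.2 F[-0.3  0.   4.1] Mz0.00 z156.7 cmd[532.3  188.93 156.37] r0.24 t14.95
104.2 F[1.  0.8 5.4] Mz-0.00 z156.8 cmd[532.3  188.93 156.6 ] r0.24 t15.20
done
```

Run:
```python
from turn import *
im=ctrl.snapshot("wrist");cv2.imwrite("pics/g1.png",im)
print(ctrl.current_force(),ctrl.current_moment(),ctrl.current_grip_width()*85,ctrl.current_position(),ctrl.current_joint_pos())
```

```text
[ 0.43103128 -0.25327582  5.60841169] [ 0.03726003 -0.06678052 -0.01146841] 48.72283990290747 [0.53264161 0.18899637 0.15685863] [ 2.01440392e-01  1.42736289e-01  1.75946665e+00  1.07361575e-05
  1.23852960e+00 -1.62115848e+00]
```

View pics/g1.png

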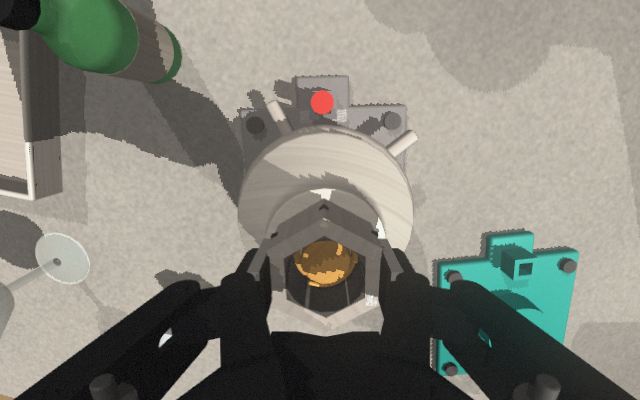

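```bash
python3 - <<'E'
from h import *
D=[]
def T(y,z): 
    t=np.eye(4);t[:3,:3]=R.from_quat(down(np.radians(y))).as_matrix();t[:3,3]=[.5326,.189,z];return t
for y,z,px in((150.2,.1555,[(322,92),(430,181),(403,136)]),(104.2,.1568,[(272,104),(413,137),(322,102)])):
    for h in(0.05,0.07,.09):
        P=onplane("wrist",px,h,T(y,z))-[.5323,.189,0];print(y,h,np.round(np.degrees(np.arctan2(P[:,1],P[:,0])),1),np.round(np.hypot(P[:,0],P[:,1]),3))
E
python3 - <<'E'
import cv2,numpy as np
o=[cv2.resize(cv2.imread(f"pics/g{i}.png")[60:320,210:440],(400,452)) for i in(0,1)]
cv2.imwrite("pics/c4.png",np.hstack(o))
E
```

```text
150.2 0.05 [-118.6  160.6 -169.7] [0.09  0.094 0.086]
150.2 0.07 [-118.6  164.2 -166.8] [0.089 0.088 0.083]
150.2 0.09 [-118.7  168.3 -163.6] [0.087 0.082 0.08 ]
104.2 0.05 [-137.9  140.2 -164.6] [0.092 0.093 0.082]
104.2 0.07 [-139.6  143.1 -164.7] [0.089 0.089 0.081]
104.2 0.09 [-141.4  146.2 -164.8] [0.087 0.085 0.08 ]
```

View pics/c4.png

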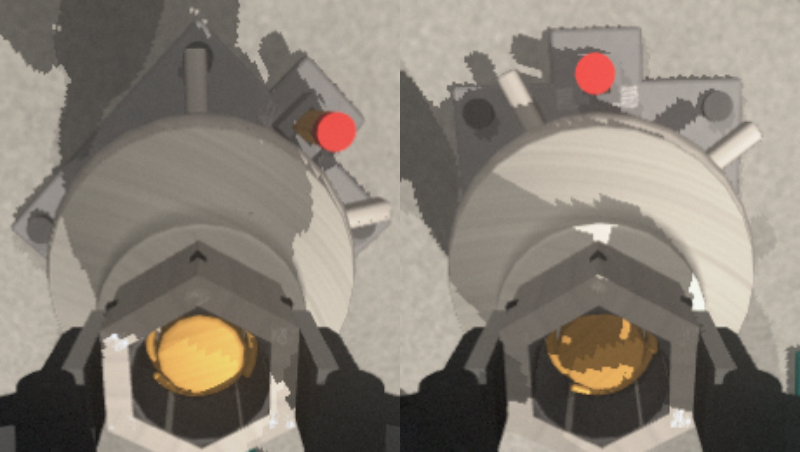

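Run:
```python
from turn import *
turn(40,step=4,ft=5,rate=0.1e-3,ki=.03e-3)
cv2.imwrite("pics/g2.png",ctrl.snapshot("wrist"))
```

```text
100.2 F[ 0.5 -0.1  5.4] Mz-0.02 z156.9 cmd[532.3  188.93 156.7 ] r0.10 t15.50
96.2 F[-0.4 -0.4  5.7] Mz-0.04 z156.9 cmd[532.3  188.93 156.8 ] r0.10 t15.75
92.2 F[ 0.2 -0.4  4.4] Mz-0.03 z157.0 cmd[532.3  188.93 156.9 ] r0.10 t16.00
88.2 F[0.3 0.4 5.8] Mz-0.08 z157.0 cmd[532.3  188.93 157.  ] r0.10 t16.25
84.2 F[0.2 1.1 4.2] Mz0.02 z157.1 cmd[532.3  188.93 157.1 ] r0.10 t16.50
80.2 F[0.8 0.3 5.1] Mz-0.03 z157.1 cmd[532.3  188.93 157.2 ] r0.10 t16.75
76.2 F[-0. -0.  4.] Mz-0.08 z157.2 cmd[532.3  188.93 157.3 ] r0.10 t17.00
72.2 F[0.1 0.4 4.8] Mz-0.08 z157.3 cmd[532.3  188.93 157.4 ] r0.10 t17.25
68.2 F[ 0.6 -0.2  3.1] Mz-0.07 z157.4 cmd[532.3  188.93 157.37] r0.04 t17.50
64.2 F[0.1 0.4 3.8] Mz-0.06 z157.4 cmd[532.3  188.93 157.41] r0.04 t17.75
done
```

View pics/g2.png

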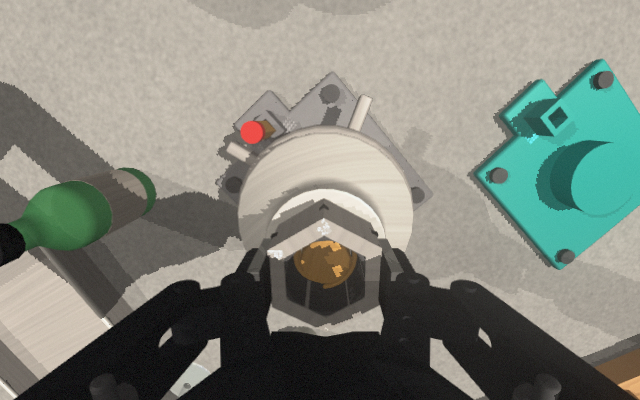

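Run:
```python
from h import *
def T(y,z): 
    t=np.eye(4);t[:3,:3]=R.from_quat(down(np.radians(y))).as_matrix();t[:3,3]=[.5326,.189,z];return t
for h in(0.05,0.07):
    P=onplane("wrist",[(230,147),(365,97),(252,132)],h,T(64.2,.1574))-[.5323,.189,0];print(h,np.round(np.degrees(np.arctan2(P[:,1],P[:,0])),1),np.round(np.hypot(P[:,0],P[:,1]),3))
```

```text
0.05 [-145.6  133.3 -159.7] [0.093 0.093 0.085]
0.07 [-148.7  134.5 -162.5] [0.089 0.09  0.082]
```

Run:
```python
from turn import *
turn(24,step=4,kz=0,ki=0,rate=0,lim=(-6,14))
```

```text
60.2 F[-0.9  0.3  4.3] Mz-0.03 z157.4 cmd[532.3  188.93 157.41] r0.00 t18.05
56.2 F[-0.1  0.1  4.4] Mz-0.11 z157.4 cmd[532.3  188.93 157.41] r0.00 t18.30
52.2 F[-0.5  0.7  4.2] Mz-0.02 z157.5 cmd[532.3  188.93 157.41] r0.00 t18.55
48.2 F[-0.2 -0.6  5.2] Mz-0.04 z157.6 cmd[532.3  188.93 157.41] r0.00 t18.80
44.2 F[-1.  -0.4  5.9] Mz-0.03 z157.7 cmd[532.3  188.93 157.41] r0.00 t19.05
40.2 F[-0.7  0.4  5.1] Mz-0.02 z157.8 cmd[532.3  188.93 157.41] r0.00 t19.30
done
```

Run:
```python
from turn import *
turn(60,step=4,ft=3,kz=.08e-3,ki=.02e-3,rate=0.1e-3,lim=(-6,14))
cv2.imwrite("pics/g3.png",ctrl.snapshot("wrist"))
```

```text
36.2 F[-0.3  0.8  5.2] Mz-0.04 z157.9 cmd[532.3  188.93 157.68] r0.14 t19.55
32.2 F[-0.2  0.5  5.1] Mz-0.07 z158.0 cmd[532.3  188.93 157.99] r0.18 t19.80
28.2 F[0.  0.1 4.7] Mz-0.05 z158.2 cmd[532.3  188.93 158.31] r0.22 t20.05
24.2 F[-0.1  1.3  2.8] Mz-0.02 z158.4 cmd[532.3  188.93 158.53] r0.22 t20.30
20.2 F[0.2 2.  2.9] Mz-0.02 z158.6 cmd[532.3  189.01 158.75] r0.22 t20.55
16.2 F[-0.4  0.9  3.2] Mz-0.06 z158.8 cmd[532.3  189.01 158.97] r0.22 t20.80
12.2 F[0.5 1.3 2.9] Mz0.02 z159.0 cmd[532.3  189.01 159.19] r0.22 t21.05
8.2 F[0.4 0.7 2.7] Mz0.00 z159.2 cmd[532.3  189.01 159.41] r0.22 t21.30
4.2 F[-0.1  0.4  2.1] Mz0.01 z159.4 cmd[532.3  189.01 159.63] r0.22 t21.55
0.2 F[-0.4  0.2  1.2] Mz-0.03 z159.6 cmd[532.3  189.01 159.7 ] r0.18 t21.80
-3.8 F[-0.6 -0.   0.4] Mz-0.00 z159.8 cmd[532.3  189.01 159.67] r0.13 t22.05
-7.8 F[0.2 0.2 2.2] Mz0.06 z160.0 cmd[532.3  189.01 159.8 ] r0.13 t22.30
-11.8 F[-0.8 -0.3  4.3] Mz-0.07 z160.1 cmd[532.3  189.01 159.92] r0.13 t22.55
-15.8 F[-0.5  0.5  4.8] Mz-0.08 z160.4 cmd[532.3  189.01 160.2 ] r0.17 t22.80
-19.8 F[-0.5  0.3  4.2] Mz-0.02 z160.5 cmd[532.3  189.01 160.37] r0.17 t23.05
done
```

View pics/g3.png

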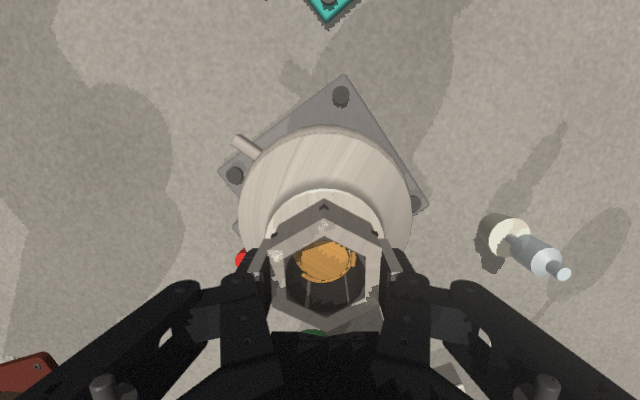

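Run:
```python
from turn import *
turn(60,step=4,ft=1.0,kz=.08e-3,ki=.015e-3,rate=0.18e-3,lim=(-7,14))
cv2.imwrite("pics/g4.png",ctrl.snapshot("wrist"));cv2.imwrite("pics/s4.png",ctrl.snapshot("side"))
```

```text
-23.8 F[-0.3 -0.1  4.5] Mz0.01 z160.7 cmd[532.3  189.01 160.83] r0.23 t23.35
-27.8 F[-0.3  0.9  3.9] Mz0.02 z160.9 cmd[532.3  189.01 161.29] r0.28 t23.60
-31.8 F[0.6 0.5 1.4] Mz-0.05 z161.2 cmd[532.3  189.01 161.57] r0.28 t23.85
-35.8 F[-0.5 -0.4  0.7] Mz-0.03 z161.4 cmd[532.3  189.01 161.84] r0.28 t24.10
-39.8 F[ 0.6 -0.4 -1.3] Mz0.01 z161.7 cmd[532.3  189.01 161.93] r0.24 t24.35
-43.8 F[ 0.7  0.3 -1.1] Mz0.02 z161.9 cmd[532.3  189.01 162.  ] r0.21 t24.60
-47.8 F[-0.4  0.  -1.6] Mz-0.01 z162.1 cmd[532.3  189.01 162.01] r0.17 t24.85
-51.8 F[-0.6 -0.3 -0.4] Mz-0.01 z162.2 cmd[532.3  189.01 162.18] r0.17 t25.10
-55.8 F[0.7 0.6 0.6] Mz-0.01 z162.4 cmd[532.3  189.01 162.35] r0.17 t25.35
-59.8 F[-0.4  0.5  0.1] Mz-0.08 z162.6 cmd[532.3  189.01 162.52] r0.17 t25.60
-63.8 F[0.  0.3 0.5] Mz0.03 z162.8 cmd[532.3  189.01 162.69] r0.17 t25.85
-67.8 F[-0.7  0.2  1.1] Mz-0.02 z163.0 cmd[532.3  189.01 162.86] r0.17 t26.10
-71.8 F[0.2 0.4 1.5] Mz-0.01 z163.2 cmd[532.3  189.01 163.03] r0.17 t26.35
-75.8 F[ 0.2 -0.3  2.6] Mz-0.03 z163.4 cmd[532.3  189.01 163.33] r0.19 t26.60
-79.8 F[-0.4 -0.   2.6] Mz0.02 z163.6 cmd[532.3  189.01 163.65] r0.22 t26.85
done
```

View pics/g4.png

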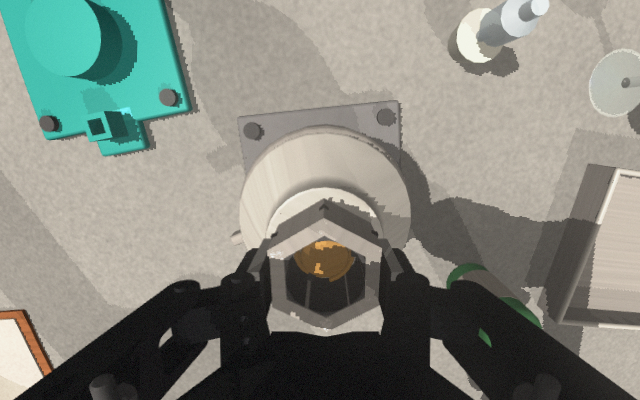

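Run:
```python
from turn import *
turn(56,step=4,ft=0.0,kz=.08e-3,ki=.015e-3,rate=0.21e-3,lim=(-7,14))
```

```text
-83.8 F[-0.3 -0.4  2.2] Mz-0.02 z163.8 cmd[532.3  189.01 164.04] r0.24 t27.20
-87.8 F[-0.2  0.5  0.9] Mz0.01 z164.0 cmd[532.3  189.01 164.28] r0.24 t27.45
-91.8 F[-0.2  0.9 -0.6] Mz-0.02 z164.3 cmd[532.3  189.01 164.53] r0.24 t27.70
-95.8 F[ 0.1 -0.2 -1.4] Mz0.04 z164.5 cmd[532.3  189.01 164.77] r0.24 t27.95
-99.8 F[-0.1  0.3 -1.9] Mz0.00 z164.7 cmd[532.3  189.01 164.86] r0.21 t28.20
-103.8 F[-0.6 -1.  -2. ] Mz-0.02 z164.9 cmd[532.3  189.01 164.92] r0.19 t28.45
-107.8 F[ 0.3  0.6 -2. ] Mz0.01 z165.1 cmd[532.3  189.01 164.94] r0.16 t28.70
-111.8 F[-0.8 -0.1  0.1] Mz0.01 z165.3 cmd[532.3  189.01 165.1 ] r0.16 t28.95
-115.8 F[-0.   0.2  0.6] Mz-0.02 z165.4 cmd[532.3  189.01 165.25] r0.16 t29.20
-119.8 F[0.6 0.4 0.9] Mz-0.01 z165.6 cmd[532.3  189.01 165.41] r0.16 t29.45
-123.8 F[0.2 0.1 1.2] Mz0.01 z165.8 cmd[532.3  189.01 165.56] r0.16 t29.70
-127.8 F[-0.8 -0.1  2.7] Mz-0.03 z166.0 cmd[532.3  189.01 165.93] r0.20 t29.95
-131.8 F[-0.9 -0.3  1.5] Mz-0.04 z166.2 cmd[532.3  189.01 166.13] r0.20 t30.20
-135.8 F[-0.2 -0.3  1. ] Mz-0.00 z166.4 cmd[532.3  189.01 166.32] r0.20 t30.45
done
```

Still climbing steadily: up ~10.8 mm over 286° with negligible side force. Gentle lift test to see whether it's free.

Run:
```python
from turn import *
s=st();p=np.array(s["p"]);q=down(np.radians(s["yaw"]))
for k in range(8):
    p[2]+=.4e-3;ctrl.line_to(p,q,velocity=.02);F=ctrl.current_force();print(np.round(F,1),np.round(ctrl.current_position()*1e3,1),ctrl.current_time())
    if F[2]<-8:break
s["p"]=list(p);sv(s)
cv2.imwrite("pics/g5.png",ctrl.snapshot("wrist"));cv2.imwrite("pics/s5.png",cv2.resize(ctrl.snapshot("side")[120:270,220:420],None,fx=3,fy=3))
```

```text
[0.  0.3 0.9] [532.2 189.  166.5] 30.7
[-0.5  0.1 -2.2] [531.8 188.9 166.6] 30.95
[-1.1 -0.1 -2.8] [532.1 189.  167.3] 31.2
[ 0.5 -0.6 -2.5] [532.3 189.  167.9] 31.45
[ 0.1 -0.3 -3.9] [532.3 189.  168.4] 31.7
[ 0.6 -0.6 -2.6] [532.3 189.  168.8] 31.95
[ 0.2 -0.2 -2.9] [532.3 189.  169.2] 32.2
[ 0.5 -0.1 -2.8] [532.3 189.  169.6] 32.45
```

View pics/g5.png

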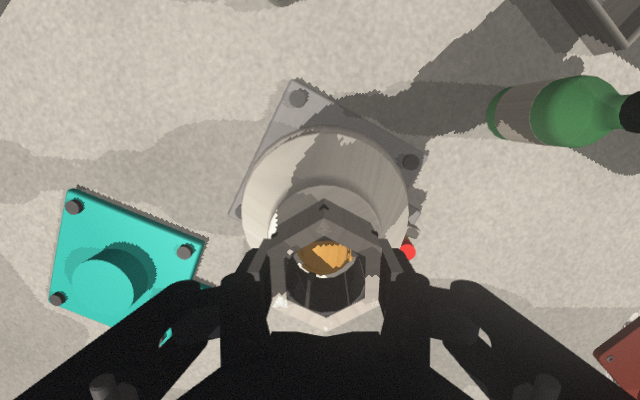

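View pics/s5.png

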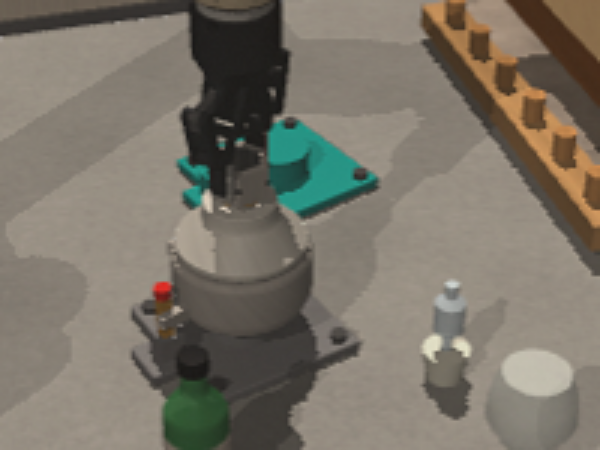

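The nut lifts freely under a constant −2.7 N (its own weight), so it's free of the thread. I'll lift it straight off and carry it over the tray.

Run:
```python
from turn import *
import pickle
s=st();p=np.array(s["p"]);q=down(np.radians(s["yaw"]))
ctrl.line_to([p[0],p[1],.19],q,velocity=.04);print(np.round(ctrl.current_force(),1))
ctrl.line_to([p[0],p[1],.27],q,velocity=.12);print(np.round(ctrl.current_force(),1),ctrl.current_grip_width()*85)
q2=down(np.radians(-90));D=[]
for i,t in enumerate([(.50,-.12,.27),(.52,-.20,.27)]):
    ctrl.line_to(t,q2,velocity=.2);ctrl.hold(.15);D.append(tcp());cv2.imwrite(f"pics/t{i}.png",ctrl.snapshot("wrist"))
pickle.dump(D,open("D3.pkl","wb"));cv2.imwrite("pics/tt.png",ctrl.snapshot("top"));cv2.imwrite("pics/ts.png",ctrl.snapshot("side"));print(ctrl.current_time(),np.round(ctrl.current_force(),1))
cv2.imwrite("pics/tc.png",np.hstack([cv2.resize(cv2.imread(f"pics/t{i}.png"),(400,250)) for i in(0,1)]))
```

```text
[ 0.1 -0.1 -2.5]
[ 0.4  0.6 -3.3] 48.669434871813635
36.7833 [-0.7 -0.1 -2.9]
```

View pics/tc.png

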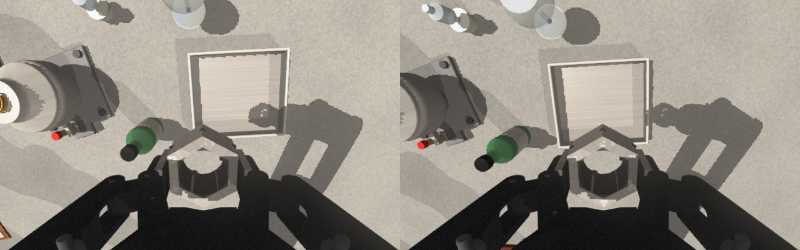

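View pics/ts.png

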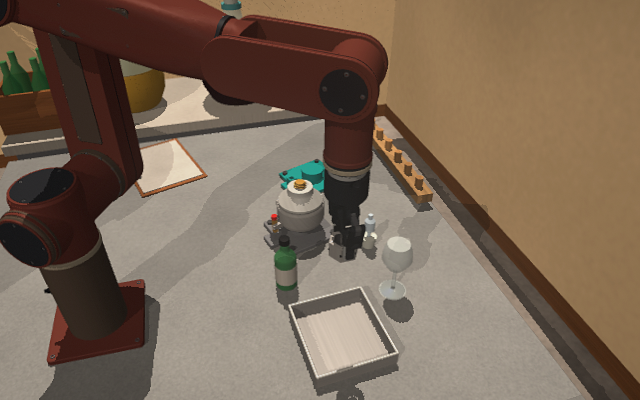

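View pics/t1.png

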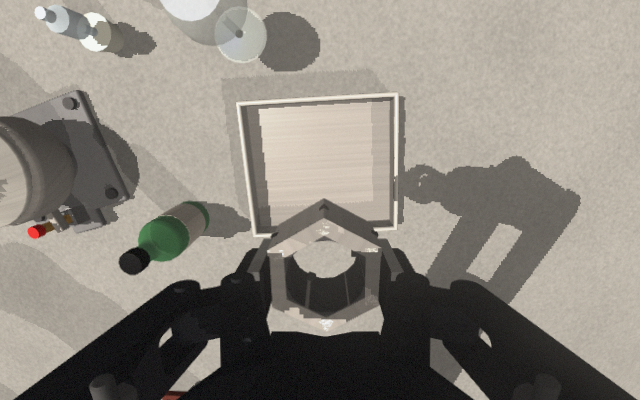

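Run:
```python
from h import *
import pickle
D=pickle.load(open("D3.pkl","rb"));print(D[0][:3,3],D[1][:3,3])
print("side proj",proj("side",[[.52,-.2,.27],[.52,-.2,.034]]))
C0=np.array([(188,54),(288,48),(290,132)])*1.6 ;C1=np.array([(238,103),(397,94),(398,231),(256,236)])
print(onplane("wrist",C0,.034,D[0]));P=onplane("wrist",C1,.034,D[1]);print(P,P.mean(0))
for i in range(3):
    o,d=ray("wrist",[C0[i]],D[0]);o2,d2=ray("wrist",[C1[i]],D[1]);print(tri([(o,d[0]),(o2,d2[0])]))
```

```text
[ 0.50005285 -0.11940602  0.26997695] [ 0.51988365 -0.19905679  0.26996193]
side proj [[343.50212777 250.98859732]
 [339.45247098 331.54644819]]
[[ 0.60668636 -0.08962555  0.034     ]
 [ 0.61917865 -0.28574664  0.034     ]
 [ 0.44630247 -0.31111448  0.034     ]]
[[ 0.60735773 -0.09052733  0.034     ]
 [ 0.61797222 -0.2876951   0.034     ]
 [ 0.43714079 -0.30095485  0.034     ]
 [ 0.42946704 -0.10208169  0.034     ]] [ 0.52298444 -0.19531474  0.034     ]
(array([ 0.60739261, -0.08919383,  0.02912222]), [np.float64(0.00021804791069510951), np.float64(0.0002180479106952136)])
(array([ 0.61936296, -0.28921742,  0.0265884 ]), [np.float64(0.0008368538941432906), np.float64(0.0008368538941430496)])
(array([ 0.46061266, -0.28584833,  0.0863604 ]), [np.float64(0.0025397405929769097), np.float64(0.0025397405929769553)])
```

Both wrist views put the tray centre at ≈(0.523, −0.196) with its rim at ≈0.03, which agrees with the top view (0.521, −0.202) to within 6 mm. I'll descend under force guard.

Run:
```python
from h import *
c=[.523,-.197]
ctrl.line_to([*c,.06],velocity=.15);ctrl.line_to([*c,.02],velocity=.06);F0=ctrl.current_force()[2];print(F0,ctrl.current_position())
z=.02
while z>.003:
    z-=.0008 if z>.0125 else .0004
    ctrl.line_to([*c,z],velocity=.01);F=ctrl.current_force()
    if F[2]-F0>2.5: break
print(z,np.round(F,1),np.round(ctrl.current_position()*1e3,1),ctrl.current_time())
cv2.imwrite("pics/p0.png",ctrl.snapshot("side"))
```

```text
-2.242509647109213 [ 0.52319407 -0.19712817  0.02010177]
0.008800000000000011 [-2.4  1.6  5.2] [ 523.1 -197.     9.3] 43.65
```

```bash
python3 -c "
import cv2;cv2.imwrite('pics/p0c.png',cv2.resize(cv2.imread('pics/p0.png')[220:400,260:430],None,fx=3,fy=3))"
```

```text
(no output)
```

View pics/p0c.png

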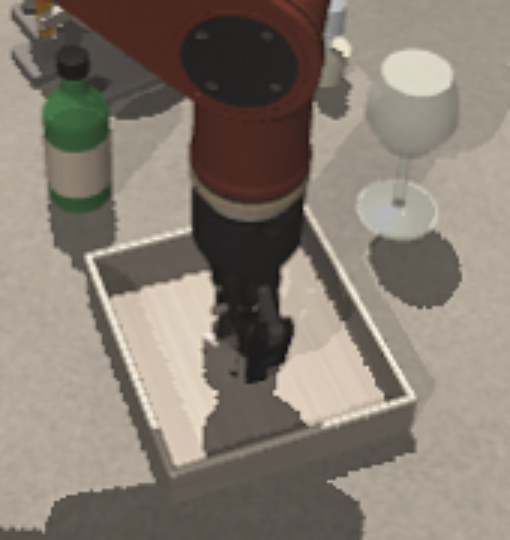

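Contact came at TCP 9.3 mm, as predicted for the nut flat on the floor. I'll release, retreat straight up and check.

Run:
```python
from h import *
import pickle
ctrl.ungrasp();ctrl.hold(.2);print(np.round(ctrl.current_force(),1),ctrl.current_grip_width())
ctrl.line_to([.523,-.197,.06],velocity=.06)
ctrl.line_to([.523,-.197,.20],velocity=.15);ctrl.line_to([.47,-.197,.26],velocity=.15);ctrl.hold(.2)
D=tcp();pickle.dump(D,open("D4.pkl","wb"))
for n in("wrist","side","top"):cv2.imwrite(f"pics/f_{n}.png",ctrl.snapshot(n))
print(np.round(ctrl.current_force(),1),ctrl.current_time())
```

```text
[ 0.2 -0.8 -0.3] 1.0034813495182402
[-1.3 -0.1 -0.3] 47.475
```

View pics/f_wrist.png

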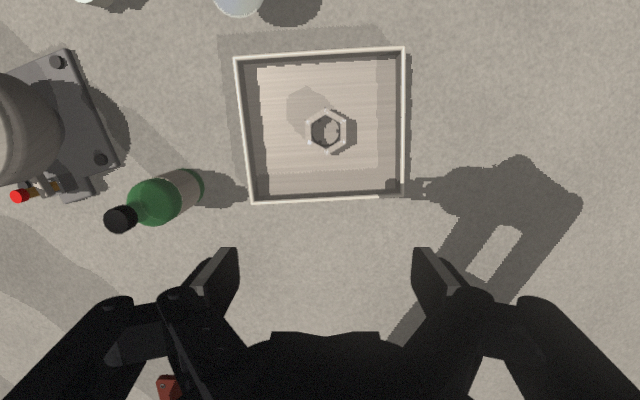

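View pics/f_side.png

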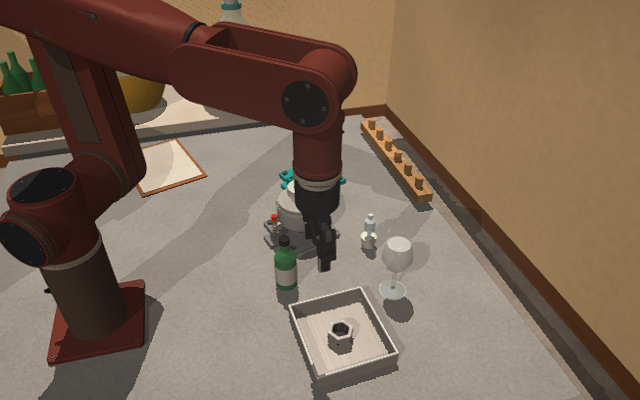

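The nut is flat near the tray's middle (wrist (326,131), side (341,333)). The bottle (286,265), bung (369,235) and glass (395,265) haven't moved, and the gripper is clear. Handing in.

Run:
```python
from rig import ctrl
ctrl.sign_off();print(ctrl.current_time())
```

```text
the job is handed in; nothing more can be done
the job is handed in; nothing more can be done
```

The bowl nut is off and lying flat, same way up, near the middle of the parts tray. I handed the job in shortly after 47.5 s on the robot's clock.

- **Unscrewing:** I turned the nut 286° clockwise in one grip, following its climb by force. It rose about 11 mm. In the readings during turning, upward force stayed below 7 N, side force below about 3 N and torque below about 0.1 N m.
- **Coming free:** It then lifted another 3 mm with only its own weight (about 2.7 N) on the wrist, so I took it straight up off the thread.
- **Placing:** It touched the tray floor at about 5 N, at the height expected for lying flat. After release the wrist read about zero force.
- **Last pictures:** The glass, bottle and bung are standing where they were, and the gripper is clear.

Some checks disagreed:
- **Nut position:** The first top and side camera fix was about 5 mm off in y. I used the mean of opposite wrist views instead, and the grasp closed with under 4 N on the wrist.
- **Tray position:** The tray centre differed by about 6 mm between cameras, well within its margin. One tray corner was partly hidden and gave a bad height, so I ignored it.
- **Bowl rotation:** The bowl seemed to turn less than the nut before its arm reached the lock pin. The climb and forces stayed smooth throughout.

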